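# Hang the tube rack on its twin-pin hook stand and lock it

### The job

Hang the red tube rack that has two holed ears and a carrying handle on the steel hook stand: line up both ear holes with the two upright pins and lower it, keeping hold until it rests level on both hook arms. Then let go and swing both keeper arms of the stand all the way down over the ears to lock it, leaving the other things on the bench where they are.

Things in the scene. Friction and masses are not known exactly. Their poses are not given: they have to be found in the camera images.
- rack: Loose, empty red plastic open-grid tube rack, 0.15 to 0.31 kg, standing upright on the bench: 56 (x) by 120 (y) by 70 mm high, with an ear at each end (200 mm over the ears) and a carrying handle on top. Origin: centre of its underside; z up, y along its length. It is the same turned end for end; either way round will do.
- rack_handle (a point): Middle of the carrying handle's bar, 107 mm above the rack's underside. The bar runs straight along the rack's y, 12 mm thick in x, 14 mm high (100 to 114 mm), on two posts at y = +-56 mm, with 30 mm free below it.
- rack_mid (a point): The point midway between the two ear holes at the level of the ears' underside: 62 mm above the rack's origin.
- hole_a (a point): Centre of the hole in the ear at +y of the rack (y = 74 mm), at the ear's underside. Each ear is a flat tab 8 mm thick (62 to 70 mm above the rack's underside), 40 mm wide in x, reaching out to 100 mm, with a round 14 mm through hole.
- hole_b (a point): Centre of the same hole in the ear at -y of the rack (y = -74 mm), at the ear's underside.
- stand: Fixed steel hook stand. Origin: on the bench midway between its two pins; x from the pins to its uprights (roughly away from the robot), y along the line of the pins, z up. Dark base plate 6 mm thick, x -40 to 135, y +-110 mm. Two uprights (x 103 to 127, y +-83 mm) carry the hook arms. The rack hangs between the arms, ears resting on them, its underside then 23 mm above the bench.
- pin_l (a point): Foot of the upright pin at +y of the stand (x 0, y 74 mm), on its hook arm's flat top, 85 mm above the bench. Pin: 9 mm across, 35 mm high, the top 11 mm tapered to a 3 mm tip. Hook arm: level flat bar 10 mm thick, x -21 to 114, y 66 to 100 mm.
- pin_r (a point): Foot of the same pin on the hook arm at -y of the stand (x 0, y -74 mm), 85 mm above the bench.
- keeper_l (a joint): Keeper arm at +y: flat bar 100 x 16 x 6 mm hinged about the stand's y at x 110, y 92, z 98 mm. Rad: 0 = locked, level, pointing to -x, 2 mm above the seated ear (its top at 101 mm); grows as the free end rises. Starts at 0.7 to 0.95, then clear of the ears being lowered. Friction hinge (0.06 N m): stays where left; about 2 N down at x 72 mm swings it down.
- keeper_r (a joint): The same keeper arm at y = -92 mm of the stand.
- keeper_l_end (a point): Free end of the keeper arm at +y of the stand, on its upper face. Raised, it stands up to 182 mm above the bench: a rack carried low over the stand would knock it down.
- keeper_r_end (a point): Free end of the keeper arm at -y of the stand, on its upper face.
- plain_rack: Bystander: red tube rack without ears or handle, 56 x 120 x 70 mm, holding four capped tubes up to 114 mm high. Origin: centre of underside.
- mortar: Bystander: white ceramic mortar, 104 mm across, 60 high, its pestle standing out to 95 mm. Origin: centre of underside.
- funnel: Bystander: clear plastic funnel standing mouth down, 100 mm across, 105 high. Origin: centre of its mouth, on the bench.
- blue_bottle: Bystander: squat blue glass bottle, 84 mm across, 105 high. Origin: centre of underside.
- beaker: Bystander: glass beaker, 80 mm across, 100 high. Origin: centre of underside.
- tip_box: Bystander: grey and white pipette tip box, 87 x 122 x 73 mm. Origin: centre of underside.
- wash_bottle: Bystander: white plastic bottle, 64 mm across, 150 high. Origin: centre of underside.
Mind the look-alikes: they are no part of the job. Leave any black or purple look-alike of the rack alone.

How it is judged:
By the outcome, as a careful person would: the job done as asked, in the order asked, and still so for the second after the job is handed in, with the robot touching nothing.
It also fails if it takes over 72 s, if anything falls off the work surface, if the arm or the gripper's body presses on something with over 40 N, if the wrist force passes 120 N, or if a joint passes its speed limit or range.

### The arm

A 6-joint arm with a two-finger parallel gripper is mounted at the origin on the work surface. World frame = base frame: x ahead of the robot, y to its left, z up, the work surface at z = 0. Lengths are in m, angles in rad, forces in N, time in s.
With the tool pointing down it reaches from about 0.35 to 0.925 m from the base axis. Payload 6.4 kg.
Tool frame: the origin (TCP) lies between the finger pads; the fingertips stand manip.nose_length ahead of it and the grasp point (between the pads) lies 6 mm ahead of it (manip.nose_length is the distance from the TCP to the fingertips, in m); x points along the fingers, z is the direction in which the jaws open and shut, and the axes are right-handed (so a half turn about x gives the same grasp; the last joint's range is limited). The gripper opens to 85 mm and grips with 20 to 120 N. Pads are 22 mm wide; open, the fingers measure 114 mm over their backs; the gripper's body (76 mm by 85 mm) begins 54 mm behind the grasp point. The pads swing forward as they close: fully open they stand 13 mm farther back than shut.
Start: joints at [1.063, 0.245, 1.558, -0, 1.339, -0.174], TCP at [0.213, 0.614, 0.256] pointing down, gripper open.
Joint ranges: [-3.13, 3.13], [-1.02, 2.26], [0.13, 2.54], [-0.95, 4.09], [0.21, 2.88], [-2.74, 2.74]. Speed limits (rad/s): [2.57, 2.57, 3.14, 3.14, 3.14, 3.14].

### API

Orientations are given as a 3x3 rotation matrix whose columns are the frame's x, y, z axes.
In Python, from rig import manip gives the robot as it stands.
- The arm moves only by the shell command python3 -m jog 'ROWS'. ROWS is JSON, a list of rows, each a list of 3 entries, a list of its own where there are three numbers: the shift along the tool's x, y, z in m, then the turn, a rotation vector about the tool's x, y, z in rad, then the closure, from 0 (fully open) to 1 (shut). A call has 1 to 12 rows; each row is the pose to reach, as a shift and turn from the pose measured when the call began, along the tool's axes at that moment; what a row does not reach only later rows make up. A row lasts 1/12 s, in which the tool goes at most 41.7 mm and 7.16 degrees, less where a joint would pass 70% of its speed; a pose out of reach is approached as far as the arm can. A call with a gripper value outside its range is refused whole. The fingers move at their own pace and stop on an object; the grip force is fixed at half the most. Time passes only in rows, so rows that repeat a pose let the fingers close. It gives the time, the measured TCP pose, the force and the opening at its end, in the units of the state.
- manip.sense(): the state, without advancing time (a new reading comes with each control period).
- manip.grab_frame(name): name is "scene" or "top"; returns the picture (384x512x3 uint8, red, green, blue); there is no depth.
- manip.camera_model(name): a dict with "mtx" (3x3 intrinsics, pixels), "k1" (the pictures are not rectified: a ray, as slopes to the right and down, at radius r is drawn at 1 + k1 r^2 times it, then the intrinsics apply), "T" (4x4, takes a point from camera to world coordinates). Camera axes: x right, y down, z forward; pixel columns grow to the right and rows downward; lengths in m; the calibration is good to about 2 mm. A picture is of the moment at which its call begins. camera_model takes no time and is no camera call.
- manip.job_done(): hands the job in, once; it reports no verdict.
Trained networks look in the newest picture that a camera, given by its name, has taken for a name from the list of things; names that differ only in an ending like _2 or _b are one class to them, and where a whole thing is asked for, a point or a joint stands for the part that bears it (a point fixed in the world has none). Each returns a list of dicts, best first, with "p" (0 to 1); they miss things now and then, are a little off and sometimes report something else, mostly with a low value. They report only what shows in the picture. A call takes as long as a camera call. They do not tell look-alikes from the thing itself.
- manip.find_in(camera, thing): "pixel" ([row, column] in pixels, amid what is visible of it).
- manip.regions_of(camera, thing): "region" (384x512 bool, what is visible of it) and "pixel" ([row, column] in pixels, amid what is visible of it).
The state is a dict: "time_s": time; "joint_positions": joint angles; "dq": joint speeds; "joint_efforts": joint torques, N m; "eef_pos": TCP position; "ee_rot": TCP orientation; "ft_force": force on the tool from outside, world axes, zero at the start; "moment": the same for the moment, N m; "opening": finger opening in m.
Only numpy, scipy, OpenCV 4.12 (cv2) and the standard library are available. Lean on these libraries where they do the work, as an engineer would, in place of code of your own. Each camera call takes 0.05 s, during which the arm holds its last target.

## Working session

There is one attempt and no reset: what is moved stays moved. The work goes in short steps, Python scripts to look and compute and a shell command to move; the robot and the scene stay as the last step left them, time stands still between calls to the robot, and variables do not carry over. Pictures are saved under pics/ and viewed, and the job is handed in when it is done.

```bash
ls; mkdir -p pics
python3 - <<'E'
from rig import manip
import cv2
s=manip.sense()
for k,v in s.items(): print(k,v)
print(manip.nose_length)
for c in ("scene","top"):
    im=manip.grab_frame(c); cv2.imwrite(f"pics/{c}0.png",im[:,:,::-1]); print(manip.camera_model(c))
E
```

```text
pics
time_s 0.0
joint_positions [ 1.06291454e+00  2.45801600e-01  1.55903267e+00  3.50935859e-05
  1.33871219e+00 -1.74107802e-01]
dq [ 1.10862536e-05  9.91623424e-04  7.53411427e-04  7.48011133e-06
  1.50458218e-04 -6.68948172e-04]
joint_efforts [ 1.39016833e-03 -4.29496479e+01 -3.26134551e+01 -6.09938093e-05
  5.21225331e-03  1.56765715e-06]
eef_pos [0.21268278 0.61367096 0.25517823]
ee_rot [[-9.80032158e-04 -9.44809838e-01  3.27617779e-01]
 [-1.69058195e-03  3.27619034e-01  9.44808399e-01]
 [-9.99998091e-01  3.72077910e-04 -1.91835565e-03]]
ft_force [-0.81949799 -0.33676451  0.2146861 ]
moment [-0.01708232  0.030427   -0.06198102]
opening 0.08547228545348201
0.025
{'mtx': array([[411.87029444,   0.        , 246.44077017],
       [  0.        , 411.87029444, 188.94707684],
       [  0.        ,   0.        ,   1.        ]]), 'k1': -0.05887750593997217, 'T': array([[-0.63796192,  0.56743758, -0.52059502,  1.26277562],
       [ 0.76999515,  0.47934159, -0.42111651,  0.55955541],
       [ 0.01058551, -0.66951194, -0.74272586,  1.11780663],
       [ 0.        ,  0.        ,  0.        ,  1.        ]])}
{'mtx': array([[449.81676897,   0.        , 255.04162131],
       [  0.        , 449.81676897, 189.10934883],
       [  0.        ,   0.        ,   1.        ]]), 'k1': -0.15229627392689266, 'T': array([[-0.02314295, -0.98523108,  0.16965884,  0.32434051],
       [-0.99952341,  0.0262704 ,  0.01621189, -0.01590424],
       [-0.02042947, -0.16920279, -0.9853695 ,  1.42608488],
       [ 0.        ,  0.        ,  0.        ,  1.        ]])}
```

View pics/scene0.png

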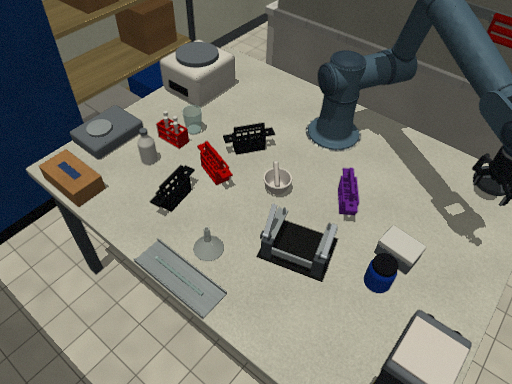

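View pics/top0.png

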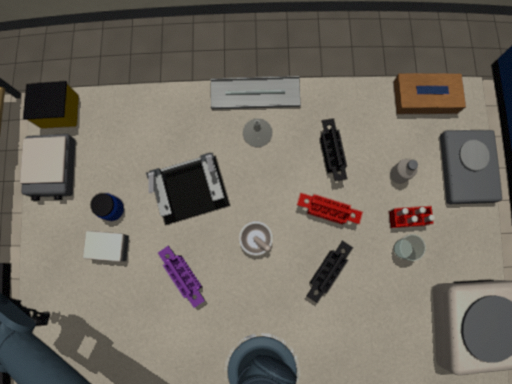

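The scene picture shows the red eared rack at about (162,214) and the stand at about (245,298). In the top picture they are at (209,330) and (188,188). The black racks, the purple rack and the red tube-filled rack are look-alikes. Next I'll measure with the networks.

```bash
cat > h.py <<'E'
import numpy as np, cv2
from rig import manip
def cam(n):
    m=manip.camera_model(n); T=np.array(m["T"]); return np.array(m["mtx"]),m["k1"],T
def proj(n,P):
    K,k,T=cam(n); P=np.atleast_2d(P).astype(float)
    c=(P-T[:3,3])@T[:3,:3]; s=c[:,:2]/c[:,2:]; r2=(s**2).sum(1,keepdims=True)
    s=s*(1+k*r2); return np.c_[K[0,0]*s[:,0]+K[0,2],K[1,1]*s[:,1]+K[1,2]] # col,row
def unproj(n,row,col,z):
    K,k,T=cam(n); d=np.array([(col-K[0,2])/K[0,0],(row-K[1,2])/K[1,1]]); s=d.copy()
    for _ in range(20): s=d/(1+k*(s@s))
    v=T[:3,:3]@np.r_[s,1]; return T[:3,3]+v*(z-T[2,3])/v[2]
def tri(px):  # {cam:(row,col)}
    A=np.zeros((3,3));b=np.zeros(3)
    for n,(r,c) in px.items():
        p=unproj(n,r,c,0.);q=unproj(n,r,c,.5);v=(q-p)/np.linalg.norm(q-p);M=np.eye(3)-np.outer(v,v);A+=M;b+=M@p
    X=np.linalg.solve(A,b); return X
def crop(n,im,r0,r1,c0,c1,s,name,pts=None,lines=None):
    o=cv2.resize(im[r0:r1,c0:c1,::-1],None,fx=s,fy=s,interpolation=cv2.INTER_CUBIC)
    for L in lines or []:
        q=((proj(n,L)-[c0,r0]+.5)*s).astype(int); cv2.polylines(o,[q.reshape(-1,1,2)],False,(0,255,0),1)
    for p in ([] if pts is None else pts):
        q=((proj(n,p)[0]-[c0,r0]+.5)*s).astype(int); cv2.circle(o,tuple(int(v) for v in q),3,(255,255,0),1)
    cv2.imwrite("pics/"+name+".png",o)
E
python3 - <<'E'
from h import *
for c in ("scene","top"):
    im=manip.grab_frame(c); np.save(f"{c}0.npy",im)
    for t in ["rack_handle","hole_a","pin_l","keeper_l_end","rack","stand"]:
        print(c,t,[(np.round(d["pixel"],1).tolist(),round(d["p"],2)) for d in manip.find_in(c,t)])
t=np.load("top0.npy");s=np.load("scene0.npy")
crop("top",t,180,240,280,380,7,"t_rack0"); crop("top",t,140,230,135,240,7,"t_st0")
crop("scene",s,130,195,180,250,8,"s_rack0"); crop("scene",s,200,280,250,345,7,"s_st0")
print(manip.sense()["time_s"])
E
```

```text
scene rack_handle [([163.0, 214.5], 0.84), ([191.2, 174.0], 0.7), ([139.8, 249.8], 0.68), ([194.4, 347.0], 0.67), ([248.5, 401.0], 0.21)]
scene hole_a [([162.9, 210.5], 0.84), ([137.6, 249.2], 0.64), ([192.0, 348.7], 0.62), ([188.9, 174.0], 0.6)]
scene pin_l [([242.6, 297.9], 0.61)]
scene keeper_l_end [([240.7, 327.6], 0.74), ([166.7, 213.5], 0.59), ([220.4, 272.1], 0.54), ([150.2, 145.7], 0.17)]
scene rack [([193.4, 348.1], 0.66), ([167.3, 213.6], 0.64), ([137.5, 250.2], 0.62), ([190.4, 173.9], 0.59)]
scene stand [([243.0, 294.3], 0.87), ([163.8, 213.6], 0.47), ([272.7, 384.0], 0.41)]
top rack_handle [([279.4, 183.4], 0.79), ([266.9, 329.1], 0.73), ([151.6, 333.2], 0.68), ([210.6, 328.1], 0.6)]
top hole_a [([269.1, 327.0], 0.72), ([150.2, 334.1], 0.64), ([210.3, 328.2], 0.63), ([277.1, 185.3], 0.59)]
top pin_l [([188.0, 192.1], 0.69)]
top keeper_l_end [([184.1, 150.1], 0.55), ([172.5, 400.5], 0.44)]
top rack [([275.3, 180.6], 0.93), ([208.5, 328.8], 0.87), ([271.4, 330.3], 0.84), ([149.6, 332.9], 0.56), ([189.7, 187.7], 0.54)]
top stand [([192.0, 188.8], 0.76), ([209.3, 331.4], 0.3)]
0.8
```

View pics/t_rack0.png

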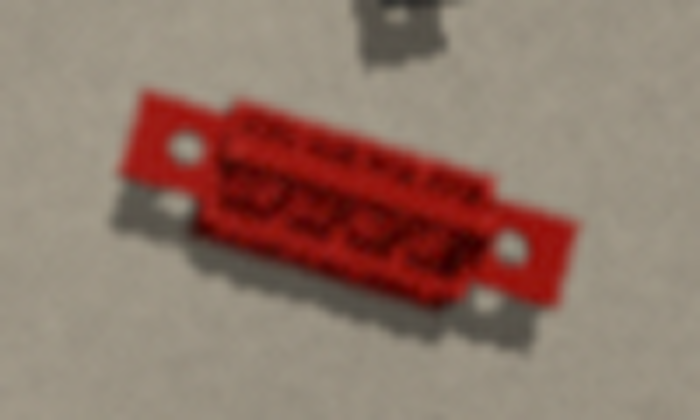

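View pics/t_st0.png

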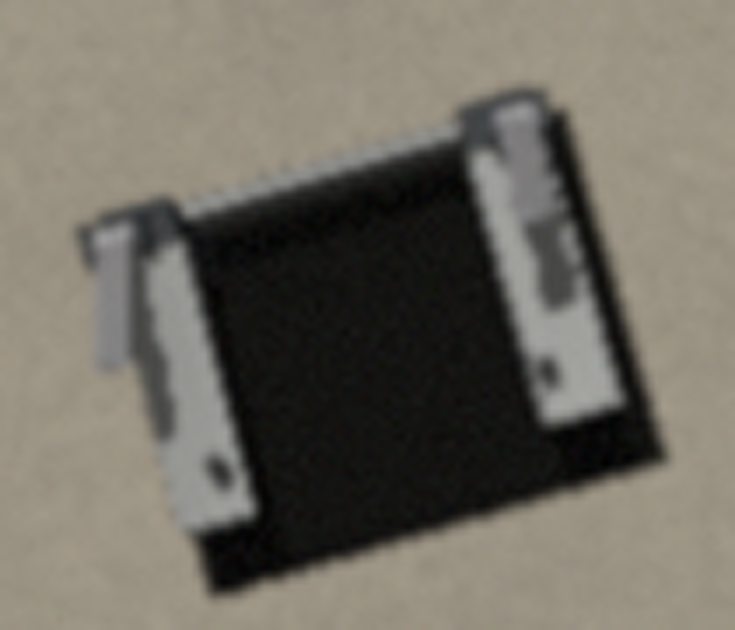

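View pics/s_rack0.png

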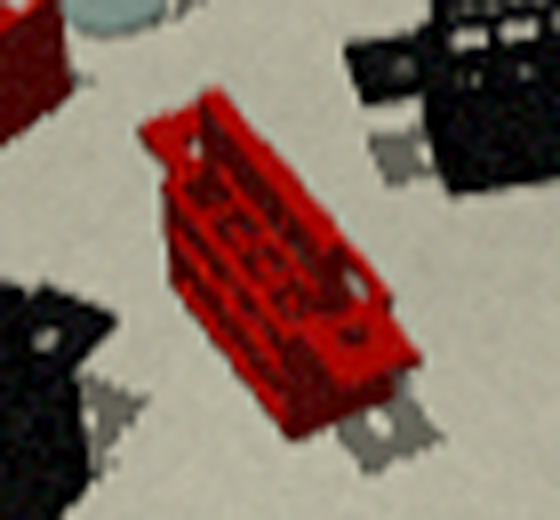

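View pics/s_st0.png

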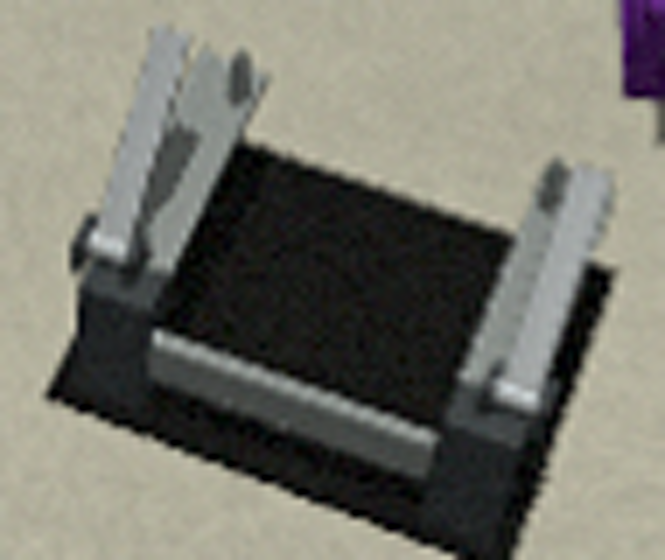

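```bash
cat > fit.py <<'E'
from h import *
from scipy.optimize import least_squares
def Rz(a): return np.array([[np.cos(a),-np.sin(a),0],[np.sin(a),np.cos(a),0],[0,0,1]])
def P(p,L): return np.asarray(L)@Rz(p[2]).T+[p[0],p[1],p[3] if len(p)>3 else 0]
def fit(obs,p0):
    def f(p):
        return np.concatenate([(proj(n,P(p,[l]))[0]-c) for n,l,c in obs])
    r=least_squares(f,p0,loss="soft_l1"); return r.x,f(r.x).reshape(-1,2)
def cp(x,y,c0,r0,s): return np.array([c0+(x+.5)/s-.5,r0+(y+.5)/s-.5])
E
python3 - <<'E'
from fit import *
T=lambda x,y:cp(x,y,135,140,7); S=lambda x,y:cp(x,y,250,200,7)
so=[("top",(-.021,.066,.085),T(257,512)),("top",(-.021,.1,.085),T(187,530)),("top",(-.021,-.066,.085),T(545,425)),("top",(-.021,-.1,.085),T(625,402)),
("top",(-.04,.11,.006),T(212,595)),("top",(-.04,-.11,.006),T(665,460)),("top",(.135,-.11,.006),T(562,110)),
("top",(0,.074,.085),T(228,483)),("top",(0,.074,.12),T(210,458)),("top",(0,-.074,.085),T(552,385)),("top",(0,-.074,.12),T(541,362)),
("scene",(.135,-.11,.006),S(48,398)),("scene",(-.04,.11,.006),S(612,268)),("scene",(0,-.074,.12),S(240,54)),("scene",(0,.074,.12),S(555,162))]
p,r=fit(so,[.55,.15,.2]); print("stand",p.round(4)); print(r.round(2).tolist())
T=lambda x,y:cp(x,y,280,180,7); S=lambda x,y:cp(x,y,180,130,8)
ro=[("top",(0,.074,.066),T(185,148)),("top",(0,-.074,.066),T(511,247)),("top",(.02,.1,.07),T(145,90)),("top",(-.02,.1,.07),T(120,178)),("top",(.02,-.1,.07),T(580,222)),("top",(-.02,-.1,.07),T(556,308)),
("scene",(.02,.1,.07),S(420,360)),("scene",(.02,-.1,.07),S(140,130))]
q,r=fit(ro,[.5,-.18,-.2]); print("rack",q.round(4)); print(r.round(2).tolist())
np.save("p.npy",p);np.save("q.npy",q)
def box(p,a,b):
    (x0,y0,z0),(x1,y1,z1)=a,b
    return [P(p,[(x0,y0,z),(x1,y0,z),(x1,y1,z),(x0,y1,z),(x0,y0,z)]) for z in (z0,z1)]+[P(p,[(x,y,z0),(x,y,z1)]) for x in (x0,x1) for y in (y0,y1)]
ls=box(p,(-.04,-.11,0),(.135,.11,.006))+box(p,(-.021,.066,.075),(.114,.1,.085))+box(p,(-.021,-.1,.075),(.114,-.066,.085))+[P(p,[(0,s*.074,.085),(0,s*.074,.12)]) for s in (1,-1)]
for s in (1,-1):
  for a in (.7,.8,.95): ls.append(P(p,[(.11,s*.092,.101),(.11-.1*np.cos(a),s*.092,.101+.1*np.sin(a))]))
lr=box(q,(-.028,-.06,0),(.028,.06,.07))+box(q,(-.02,.06,.062),(.02,.1,.07))+box(q,(-.02,-.1,.062),(.02,-.06,.07))+[P(q,[(0,-.056,.107),(0,.056,.107)])]
t=np.load("top0.npy");s=np.load("scene0.npy")
crop("top",t,180,240,280,380,7,"t_rack1",lines=lr); crop("top",t,140,230,135,240,7,"t_st1",lines=ls)
crop("scene",s,130,195,180,250,8,"s_rack1",lines=lr); crop("scene",s,200,280,250,345,7,"s_st1",lines=ls)
E
```

```text
stand [0.5267 0.2038 0.2742]
[[-0.09, 0.29], [-0.75, 0.98], [0.39, -0.0], [-0.29, -0.0], [-0.15, 0.97], [0.89, 0.18], [0.4, -0.7], [-0.26, -1.38], [-0.2, 0.66], [-0.01, -1.61], [0.24, -0.23], [-0.98, -0.17], [0.53, 0.47], [-0.04, -0.18], [0.32, -0.17]]
rack [ 0.493  -0.2185 -0.3177]
[[-0.0, 0.74], [-0.03, 0.35], [-0.56, 0.21], [-0.61, 0.08], [0.19, -0.07], [0.29, 0.19], [-9.26, 3.78], [-0.66, -0.14]]
```

Run:
```python
import cv2,numpy as np
a=[cv2.imread(f"pics/{n}.png") for n in ("t_rack1","s_rack1","t_st1","s_st1")]
def st(x,y):
    h=max(x.shape[0],y.shape[0]); pad=lambda i:np.pad(i,((0,h-i.shape[0]),(0,0),(0,0))); return np.hstack([pad(x),pad(y)])
cv2.imwrite("pics/j1.png",cv2.resize(st(a[0],a[1]),None,fx=.63,fy=.63)); cv2.imwrite("pics/j2.png",cv2.resize(st(a[2],a[3]),(800,360)))
```

```text
(no output)
```

View pics/t_st1.png

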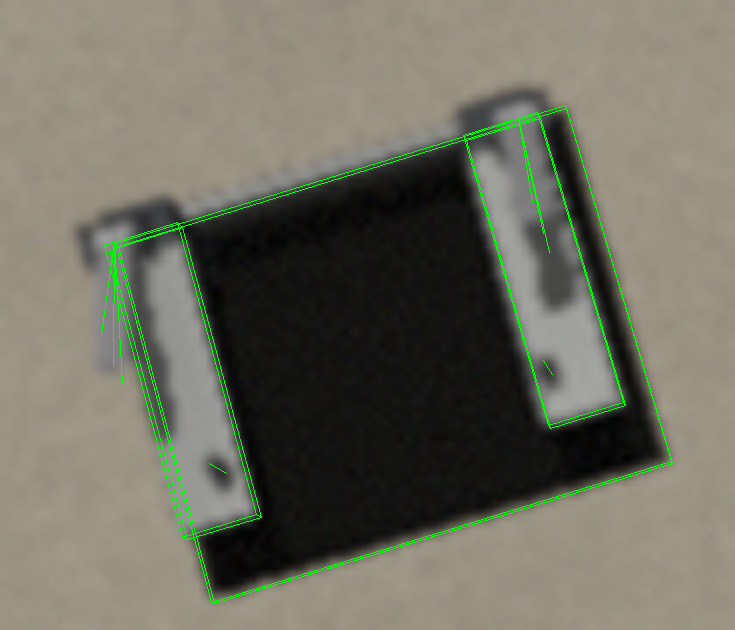

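View pics/s_st1.png

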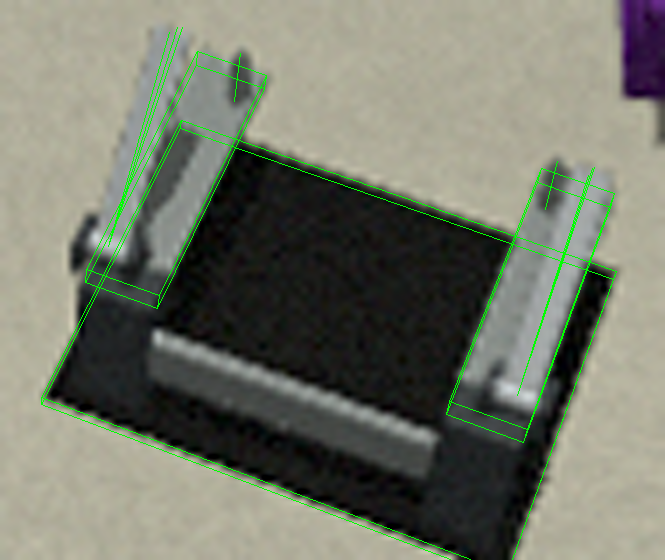

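View pics/j1.png

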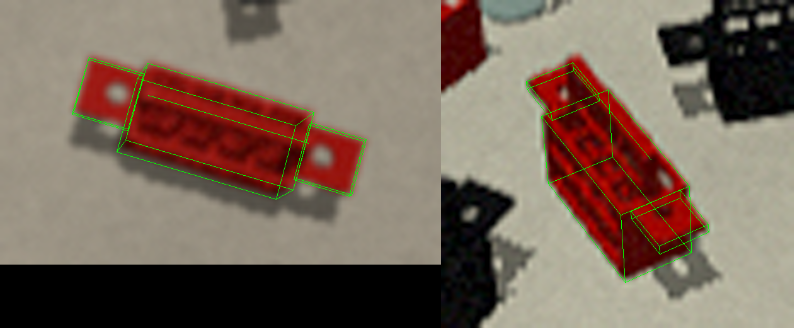

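Both models overlay the pictures to about 1 px: stand corners at (226,165) and (206,230) top, rack holes at (201,306) and (215,353) top. One of my scene rack corners was mislabelled, so I'll correct it and work out the approach.

```bash
cat > go.py <<'E'
from h import *
from scipy.spatial.transform import Rotation as R
def down(ang):
    x=np.array([0,0,-1.]);z=np.array([np.cos(ang),np.sin(ang),0]);return np.c_[x,np.cross(z,x),z]
def rel(pos,ang):
    s=manip.sense();p=np.array(s["eef_pos"]);A=np.array(s["ee_rot"])
    return (A.T@(np.array(pos)-p)).round(4).tolist(), R.from_matrix(A.T@down(ang)).as_rotvec().round(4).tolist()
def st():
    s=manip.sense(); A=np.array(s["ee_rot"]); print("t",round(s["time_s"],2),"pos",np.round(s["eef_pos"],4),"ang",round(np.arctan2(A[1,2],A[0,2]),4),"F",np.round(s["ft_force"],1),"open",round(s["opening"],4),"q",np.round(s["joint_positions"],2))
E
python3 - <<'E'
from fit import *
from go import *
T=lambda x,y:cp(x,y,280,180,7); S=lambda x,y:cp(x,y,180,130,8)
ro=[("top",(0,.074,.066),T(185,148)),("top",(0,-.074,.066),T(511,247)),("top",(.02,.1,.07),T(145,90)),("top",(-.02,.1,.07),T(120,178)),("top",(.02,-.1,.07),T(580,222)),("top",(-.02,-.1,.07),T(556,308)),
("scene",(-.02,.1,.07),S(420,360)),("scene",(.02,-.1,.07),S(140,130)),("scene",(0,-.074,.07),S(194,143)),("scene",(.028,.06,0),S(292,438))]
q,r=fit(ro,[.5,-.18,-.2]); print("rack",q.round(4)); print(r.round(2).tolist()); np.save("q.npy",q)
p=np.load("p.npy")
st()
print(rel((.36,.20,.32),.46)); print(rel((q[0],q[1],.24),q[2]))
E
```

```text
rack [ 0.4936 -0.2189 -0.3245]
[[0.18, 0.4], [0.05, 0.32], [-0.33, -0.17], [-0.45, -0.33], [0.31, -0.04], [0.32, 0.2], [0.2, -0.39], [-0.7, -0.2], [0.45, 0.3], [-0.28, 1.28]]
t 0.8 pos [0.213  0.6142 0.2563] ang 1.237 F [ 0.5 -0.5  0.1] open 0.0855 q [ 1.06  0.25  1.56  0.    1.34 -0.17]
([-0.0637, -0.2746, -0.3431], [0.777, 0.0001, -0.0001])
([0.0163, -0.5381, -0.6952], [1.5615, 0.0, -0.0001])
```

```bash
python3 -m jog '[[[-0.06,-0.06,-0.07],[0.15,0,0],0],[[-0.064,-0.275,-0.343],[0.777,0,0],0],[[-0.064,-0.275,-0.343],[0.777,0,0],0],[[-0.064,-0.275,-0.343],[0.777,0,0],0],[[-0.064,-0.275,-0.343],[0.777,0,0],0],[[-0.064,-0.275,-0.343],[0.777,0,0],0],[[-0.064,-0.275,-0.343],[0.777,0,0],0],[[-0.064,-0.275,-0.343],[0.777,0,0],0],[[-0.064,-0.275,-0.343],[0.777,0,0],0],[[-0.064,-0.275,-0.343],[0.777,0,0],0],[[-0.064,-0.275,-0.343],[0.777,0,0],0],[[-0.064,-0.275,-0.343],[0.777,0,0],0]]'; python3 -c "
from go import *
q=np.load('q.npy');st();print(rel((q[0],q[1],.22),q[2]))"
```

```text
time_s: 1.8
eef_pos: [0.3622, 0.196, 0.3214]
ee_rot: [[0.003, -0.438, 0.899], [-0.001, 0.899, 0.438], [-1.0, -0.002, 0.002]]
ft_force: [0.4, 0.4, 0.2]
opening: 0.0854
t 1.8 pos [0.3622 0.196  0.3214] ang 0.4529 F [0.4 0.4 0.2] open 0.0854 q [ 0.22 -0.41  2.05 -0.    1.49 -0.23]
([0.1022, -0.4304, -0.0637], [0.7773, 0.0031, 0.0012])
```

```bash
python3 -m jog '[[[0.03,-0.43,-0.064],[0.777,0.003,0.001],0],[[0.03,-0.43,-0.064],[0.777,0.003,0.001],0],[[0.03,-0.43,-0.064],[0.777,0.003,0.001],0],[[0.03,-0.43,-0.064],[0.777,0.003,0.001],0],[[0.03,-0.43,-0.064],[0.777,0.003,0.001],0],[[0.03,-0.43,-0.064],[0.777,0.003,0.001],0],[[0.03,-0.43,-0.064],[0.777,0.003,0.001],0],[[0.03,-0.43,-0.064],[0.777,0.003,0.001],0],[[0.03,-0.43,-0.064],[0.777,0.003,0.001],0],[[0.1,-0.43,-0.064],[0.777,0.003,0.001],0],[[0.1,-0.43,-0.064],[0.777,0.003,0.001],0],[[0.1,-0.43,-0.064],[0.777,0.003,0.001],0]]'; python3 -c "
from go import *
q=np.load('q.npy');st();print(rel((q[0],q[1],.113),q[2]))
for c in ('top','scene'): np.save(c+'1.npy',manip.grab_frame(c))
crop('top',np.load('top1.npy'),170,250,280,380,6,'t2',pts=[(*q[:2],.107)]);crop('scene',np.load('scene1.npy'),100,200,160,270,6,'s2',pts=[(*q[:2],.107)])
"
```

```text
time_s: 2.8
eef_pos: [0.4921, -0.2204, 0.2178]
ee_rot: [[-0.005, 0.321, 0.947], [0.003, 0.947, -0.321], [-1.0, 0.001, -0.005]]
ft_force: [-1.0, -0.3, -1.3]
opening: 0.0857
t 2.8 pos [ 0.4921 -0.2204  0.2178] ang -0.3267 F [-1.  -0.3 -1.3] open 0.0857 q [-0.63  0.03  1.87 -0.    1.25 -0.3 ]
([0.1048, 0.0018, 0.0015], [-0.0022, -0.0053, -0.0011])
```

View pics/s2.png

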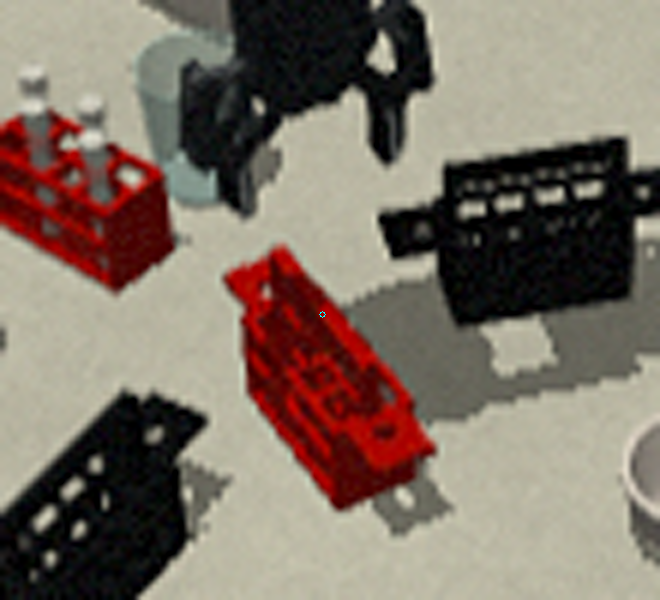

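View pics/t2.png

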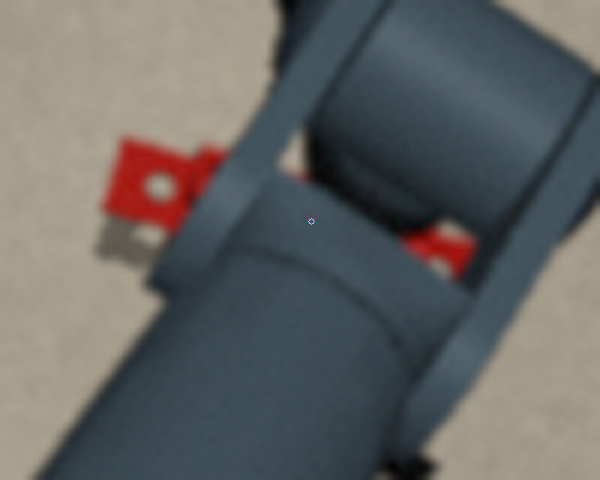

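The fingers straddle the handle, near (152,213) in the scene picture, and the top view is covered by the arm. Before descending I'll check the clearance to the nearby black rack.

```bash
python3 -c "
from go import *
for r,c in ((245,348),(243,340),(250,352),(270,329)): print(unproj('top',r,c,.09).round(3))
q=np.load('q.npy');print(q, q[:2]-.057*np.array([np.cos(q[2]),np.sin(q[2])]))"
```

```text
[ 0.379 -0.266  0.09 ]
[ 0.386 -0.242  0.09 ]
[ 0.364 -0.277  0.09 ]
[ 0.307 -0.206  0.09 ]
[ 0.49358267 -0.21893056 -0.32446054] [ 0.43955676 -0.2007591 ]
```

```bash
python3 -m jog '[[[0.04,0.002,0.0015],[-0.002,-0.005,-0.001],0],[[0.07,0.002,0.0015],[-0.002,-0.005,-0.001],0],[[0.09,0.002,0.0015],[-0.002,-0.005,-0.001],0],[[0.1,0.002,0.0015],[-0.002,-0.005,-0.001],0],[[0.105,0.002,0.0015],[-0.002,-0.005,-0.001],0],[[0.105,0.002,0.0015],[-0.002,-0.005,-0.001],0]]'; python3 -c "
from go import *
q=np.load('q.npy');st();print(rel((q[0],q[1],.113),q[2]))"
```

```text
time_s: 3.4
eef_pos: [0.494, -0.2167, 0.1146]
ee_rot: [[-0.0, 0.318, 0.948], [0.001, 0.948, -0.318], [-1.0, 0.001, -0.0]]
ft_force: [-0.0, 0.0, -0.4]
opening: 0.0855
t 3.4 pos [ 0.494  -0.2167  0.1146] ang -0.3233 F [-0.   0.  -0.4] open 0.0855 q [-0.62  0.17  1.93  0.    1.04 -0.3 ]
([0.0016, -0.0022, 0.0003], [0.0011, -0.0002, -0.0007])
```

```bash
python3 -m jog '[[[0.002,-0.002,0],[0,0,0],0.3],[[0.002,-0.002,0],[0,0,0],0.6],[[0.002,-0.002,0],[0,0,0],1],[[0.002,-0.002,0],[0,0,0],1],[[0.002,-0.002,0],[0,0,0],1],[[0.002,-0.002,0],[0,0,0],1],[[0.002,-0.002,0],[0,0,0],1],[[0.002,-0.002,0],[0,0,0],1],[[0.002,-0.002,0],[0,0,0],1],[[0.002,-0.002,0],[0,0,0],1],[[0.002,-0.002,0],[0,0,0],1],[[0.002,-0.002,0],[0,0,0],1]]'
```

```text
time_s: 4.4
eef_pos: [0.4935, -0.2188, 0.113]
ee_rot: [[0.0, 0.318, 0.948], [0.0, 0.948, -0.318], [-1.0, 0.0, 0.0]]
ft_force: [-2.8, 1.2, 4.5]
opening: 0.0107
```

```bash
python3 -m jog '[[[-0.02,0,0],[0,0,0],1],[[-0.05,0,0],[0,0,0],1],[[-0.08,0,0],[0,0,0],1],[[-0.11,0,0],[0,0,0],1],[[-0.14,0,0],[0,0,0],1],[[-0.17,0,0],[0,0,0],1],[[-0.2,0,0],[0,0,0],1],[[-0.215,0,0],[0,0,0],1],[[-0.215,0,0],[0,0,0],1],[[-0.215,0,0],[0,0,0],1]]'; python3 -c "
from go import *
p=np.load('p.npy');st();print(p,rel((p[0],p[1],.33),p[2]))
np.save('scene2.npy',manip.grab_frame('scene'))
crop('scene',np.load('scene2.npy'),50,200,140,300,5,'s3')
"
```

```text
time_s: 5.23
eef_pos: [0.4935, -0.2188, 0.3274]
ee_rot: [[0.0, 0.318, 0.948], [0.001, 0.948, -0.318], [-1.0, 0.001, 0.0]]
ft_force: [-0.9, 0.4, -3.1]
opening: 0.0109
t 5.23 pos [ 0.4935 -0.2188  0.3274] ang -0.3233 F [-0.9  0.4 -3.1] open 0.0109 q [-0.63 -0.07  1.76  0.    1.45 -0.3 ]
[0.52672251 0.20381023 0.27420077] ([-0.0024, 0.4113, -0.1027], [-0.5975, 0.0003, -0.0006])
```

View pics/s3.png

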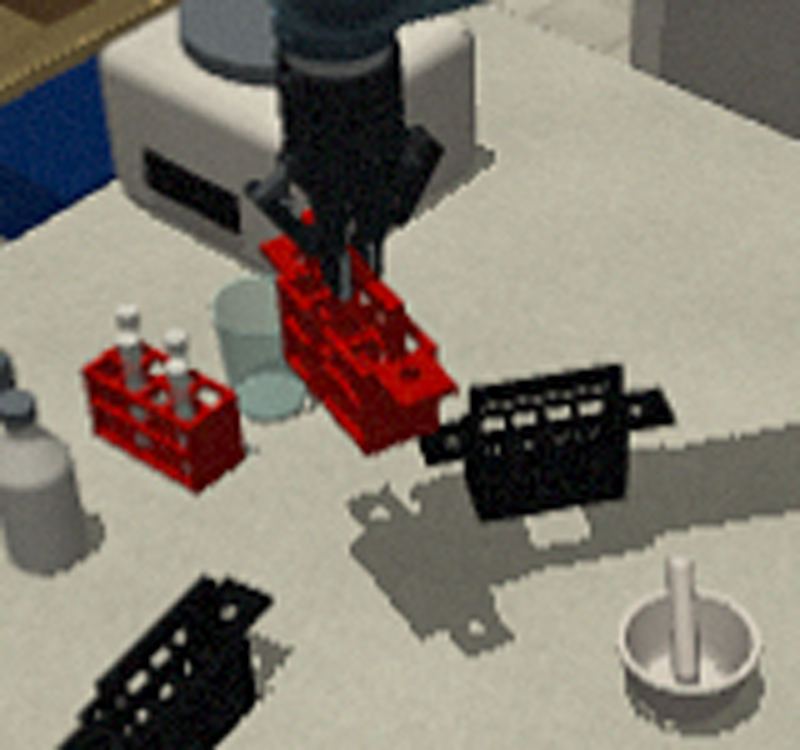

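The rack is lifted and held, at about (120,212) in the scene picture. Now I'll carry it high over the stand.

```bash
python3 -m jog '[[[-0.002,0.02,-0.005],[-0.03,0,0],1],[[-0.002,0.055,-0.014],[-0.08,0,0],1],[[-0.002,0.09,-0.022],[-0.13,0,0],1],[[-0.002,0.13,-0.032],[-0.19,0,0],1],[[-0.002,0.17,-0.042],[-0.25,0,0],1],[[-0.002,0.21,-0.052],[-0.31,0,0],1],[[-0.002,0.25,-0.062],[-0.37,0,0],1],[[-0.002,0.29,-0.072],[-0.42,0,0],1],[[-0.002,0.33,-0.082],[-0.48,0,0],1],[[-0.002,0.365,-0.091],[-0.53,0,0],1],[[-0.002,0.395,-0.098],[-0.57,0,0],1],[[-0.002,0.411,-0.103],[-0.597,0,0],1]]'; python3 -m jog '[[[0,0,0],[0,0,0],1],[[0,0,0],[0,0,0],1]]';  python3 -c "
from go import *
p=np.load('p.npy');st();print(p,rel((p[0],p[1],.33),p[2]))
for c in ('top','scene'): np.save(c+'3.npy',manip.grab_frame(c))
crop('scene',np.load('scene3.npy'),140,280,230,360,5,'s4')
crop('top',np.load('top3.npy'),120,230,120,260,5,'t4')
"
```

```text
time_s: 6.28
eef_pos: [0.5245, 0.2071, 0.3253]
ee_rot: [[-0.007, -0.275, 0.961], [0.002, 0.961, 0.275], [-1.0, 0.004, -0.006]]
ft_force: [0.6, -0.2, -1.9]
opening: 0.0109
time_s: 6.45
eef_pos: [0.5231, 0.2077, 0.3217]
ee_rot: [[-0.013, -0.277, 0.961], [0.001, 0.961, 0.277], [-1.0, 0.005, -0.012]]
ft_force: [0.2, -0.6, -3.3]
opening: 0.0108
t 6.45 pos [0.5231 0.2077 0.3217] ang 0.2803 F [ 0.2 -0.6 -3.3] open 0.0108 q [ 0.18 -0.    1.71  0.    1.45 -0.11]
[0.52672251 0.20381023 0.27420077] ([-0.0084, -0.0047, 0.0023], [0.006, -0.0123, -0.0046])
```

View pics/s4.png

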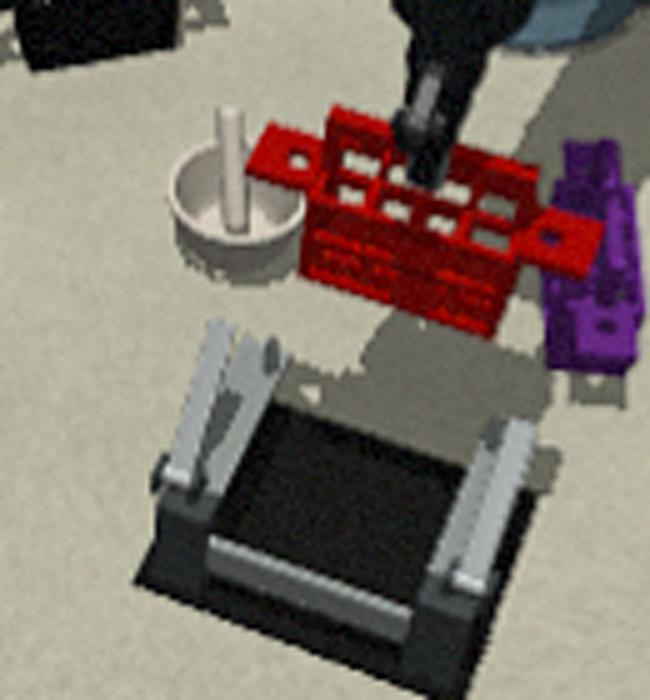

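View pics/t4.png

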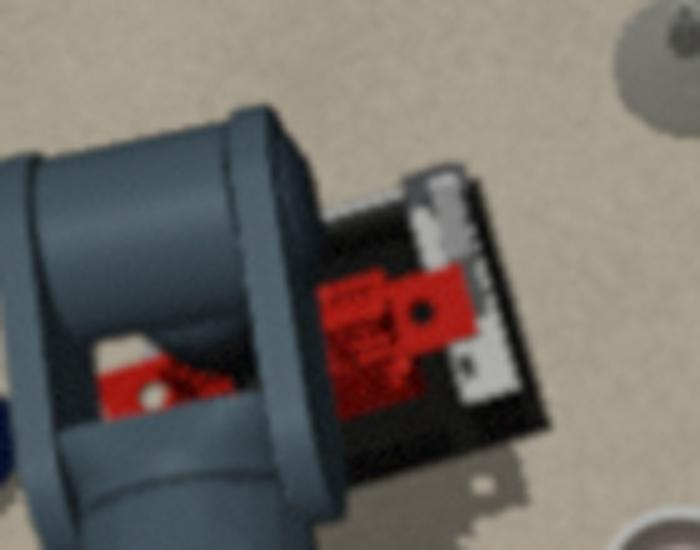

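Both holes show: (171,291) and (188,340) in the scene picture, (182,205) and (199,150) in the top picture. I'll settle on the target and measure how the rack sits in the grip.

```bash
python3 -m jog '[[[-0.008,-0.005,0.002],[0.006,-0.012,-0.005],1],[[-0.008,-0.005,0.002],[0.006,-0.012,-0.005],1],[[-0.008,-0.005,0.002],[0.006,-0.012,-0.005],1],[[-0.008,-0.005,0.002],[0.006,-0.012,-0.005],1],[[-0.008,-0.005,0.002],[0.006,-0.012,-0.005],1],[[-0.008,-0.005,0.002],[0.006,-0.012,-0.005],1]]';  python3 -c "
from go import *
p=np.load('p.npy');st();print(p,rel((p[0],p[1],.33),p[2]))
for c in ('top','scene'): np.save(c+'3.npy',manip.grab_frame(c))
crop('scene',np.load('scene3.npy'),150,220,270,360,8,'s4')
crop('top',np.load('top3.npy'),160,210,130,230,8,'t4')
"
```

```text
time_s: 7.05
eef_pos: [0.5272, 0.2017, 0.3312]
ee_rot: [[0.002, -0.268, 0.963], [-0.0, 0.963, 0.268], [-1.0, -0.001, 0.002]]
ft_force: [0.4, 0.2, -1.7]
opening: 0.011
t 7.05 pos [0.5272 0.2017 0.3312] ang 0.2711 F [ 0.4  0.2 -1.7] open 0.011 q [ 0.16 -0.01  1.7  -0.    1.45 -0.11]
[0.52672251 0.20381023 0.27420077] ([0.0012, 0.0021, 0.0001], [-0.0031, 0.0022, 0.0009])
```

View pics/s4.png

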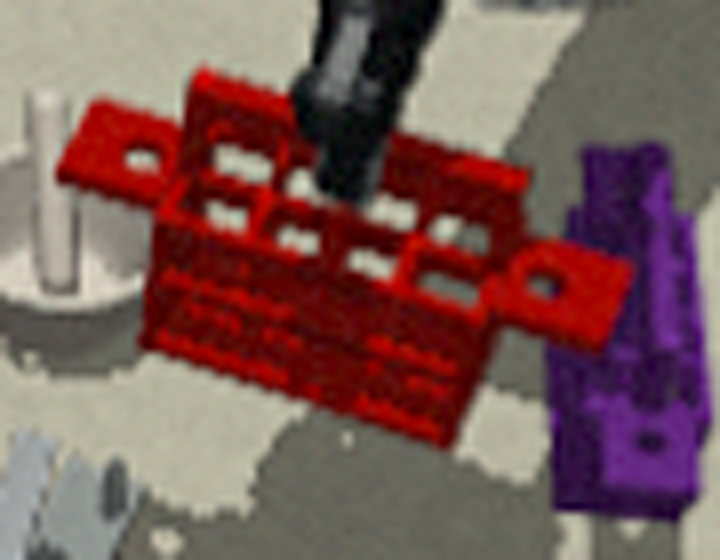

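View pics/t4.png

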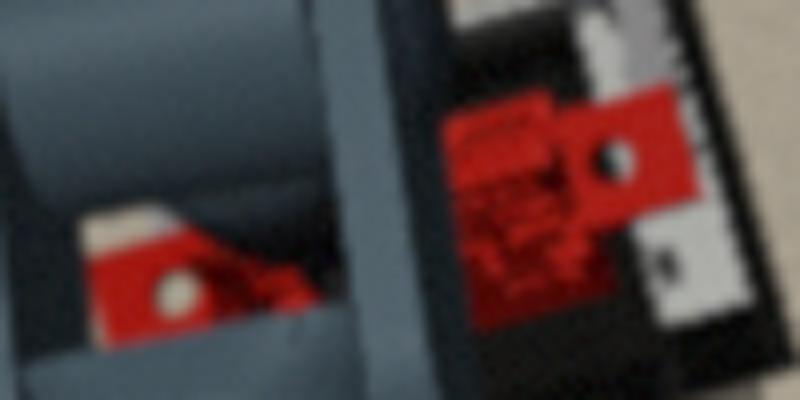

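```bash
cat > rk.py <<'E'
from fit import *
from go import *
# 6-dof in-hand fit ; also stand
def fit6(obs,p0,free_tilt=True):
    def X(p,l): return R.from_rotvec([p[4] if free_tilt else 0,p[5] if free_tilt else 0,0]).as_matrix()@Rz(p[3])@np.array(l)+p[:3]
    def f(p): return np.concatenate([(proj(n,X(p,l))[0]-c) for n,l,c in obs]+[0*p[:1]+p[4]*20,0*p[:1]+p[5]*20])
    r=least_squares(f,p0,loss="soft_l1"); return r.x,f(r.x)[:-2].reshape(-1,2)
E
python3 - <<'E'
from rk import *
T=lambda x,y:cp(x,y,130,160,8); S=lambda x,y:cp(x,y,270,150,8)
o=[("scene",(-.02,-.1,.07),S(98,100)),("scene",(.02,-.1,.07),S(60,164)),("scene",(-.02,.1,.07),S(635,262)),("scene",(.02,.1,.07),S(603,337)),
("scene",(0,-.074,.066),S(142,158)),("scene",(0,.074,.066),S(546,286)),("scene",(.028,-.06,0),S(145,347)),("scene",(.028,.06,0),S(448,447)),
("top",(0,.074,.066),T(178,293)),("top",(0,-.074,.066),T(614,160)),("top",(.02,-.1,.07),T(676,85)),("top",(-.02,-.1,.07),T(697,195)),("top",(.02,.1,.07),T(90,262)),("top",(-.02,.1,.07),T(108,350))]
s=manip.sense(); e=np.array(s["eef_pos"])
for cams in (("scene","top"),("scene",),("top",)):
    p,r=fit6([x for x in o if x[0] in cams],[*e[:2],e[2]-.113,.27,0,0]); print(cams,p.round(4)); print(np.abs(r).mean().round(2), r.round(1).tolist())
print(e)
E
```

```text
('scene', 'top') [0.5271 0.201  0.2215 0.2633 0.0083 0.0158]
0.51 [[-0.5, -0.9], [-0.9, 0.2], [0.0, -0.1], [0.1, 0.5], [-0.1, 0.0], [-0.2, -0.1], [-0.9, -0.1], [0.8, 0.5], [-0.4, -0.0], [-0.2, 0.6], [-0.5, -0.4], [1.0, 0.4], [-1.1, -0.9], [0.3, 2.7]]
('scene',) [ 0.5166  0.1959  0.2085  0.2743  0.0037 -0.0048]
0.28 [[0.1, -0.5], [-0.1, 0.3], [-0.3, -0.1], [0.0, 0.2], [0.5, 0.2], [-0.3, -0.2], [-0.6, -0.1], [0.7, 0.3]]
('top',) [ 0.5298  0.2018  0.2106  0.2579 -0.0049  0.0158]
0.67 [[0.1, -0.5], [-0.3, 0.5], [-0.7, -0.4], [0.7, 0.3], [-0.5, -1.3], [0.8, 2.1]]
[0.52721124 0.20190364 0.33109726]
```

Run:
```python
from fit import *
T=lambda x,y:cp(x,y,135,140,7); S=lambda x,y:cp(x,y,250,200,7)
so=[("top",(-.021,.066,.085),T(257,514)),("top",(-.021,.1,.085),T(187,532)),("top",(-.021,-.066,.085),T(545,426)),("top",(-.021,-.1,.085),T(625,402)),
("top",(-.04,.11,.006),T(212,595)),("top",(-.04,-.11,.006),T(665,460)),("top",(.135,-.11,.006),T(562,108)),
("top",(0,.074,.12),T(210,459)),("top",(0,-.074,.12),T(541,363)),
("scene",(.135,-.11,.006),S(48,398)),("scene",(-.04,.11,.006),S(614,268)),("scene",(0,-.074,.12),S(240,54)),("scene",(0,.074,.12),S(555,162)),
("scene",(-.021,-.066,.085),S(268,75)),("scene",(-.04,-.11,.006),S(186,122)) if 0 else ("scene",(-.021,.1,.085),S(613,175))]
for cs in (("top","scene"),("top",),("scene",)):
    p,r=fit([o for o in so if o[0] in cs],[.55,.15,.2]); print(cs,p.round(4),np.abs(r).mean().round(2)); print(r.round(1).tolist())
    if len(cs)==2: np.save("p.npy",p)
t=np.load("top0.npy");s=np.load("scene0.npy")
crop("top",t,190,218,155,185,20,"t_pl");crop("top",t,178,206,200,230,20,"t_pr");crop("scene",s,200,225,270,300,20,"s_pr");crop("scene",s,215,240,315,345,20,"s_pl")
a=[cv2.imread(f"pics/{n}.png")[:500,:600] for n in ("t_pl","t_pr","s_pl","s_pr")]
cv2.imwrite("pics/pins.png",cv2.resize(np.vstack([np.hstack(a[:2]),np.hstack(a[2:])]),(720,600)))
```

```text
('top', 'scene') [0.5268 0.2038 0.2766] 0.41
[[-0.1, 0.0], [-0.7, 0.7], [0.4, -0.2], [-0.3, -0.1], [-0.1, 1.0], [0.9, 0.1], [0.3, -0.5], [-0.2, 0.6], [0.2, -0.4], [-0.9, -0.1], [0.2, 0.4], [-0.1, -0.1], [0.3, -0.2], [-0.3, -0.0], [0.1, 2.6]]
('top',) [0.5273 0.2039 0.2694] 0.38
[[-0.2, -0.3], [-0.9, 0.4], [0.3, -0.2], [-0.3, -0.0], [-0.3, 0.7], [0.8, 0.2], [0.6, -0.5], [-0.3, 0.2], [0.2, -0.4]]
('scene',) [0.5256 0.2033 0.2915] 0.45
[[-0.4, 0.2], [0.2, -0.3], [-0.1, -0.2], [0.5, -0.8], [-0.4, -0.1], [0.2, 1.9]]
```

View pics/pins.png

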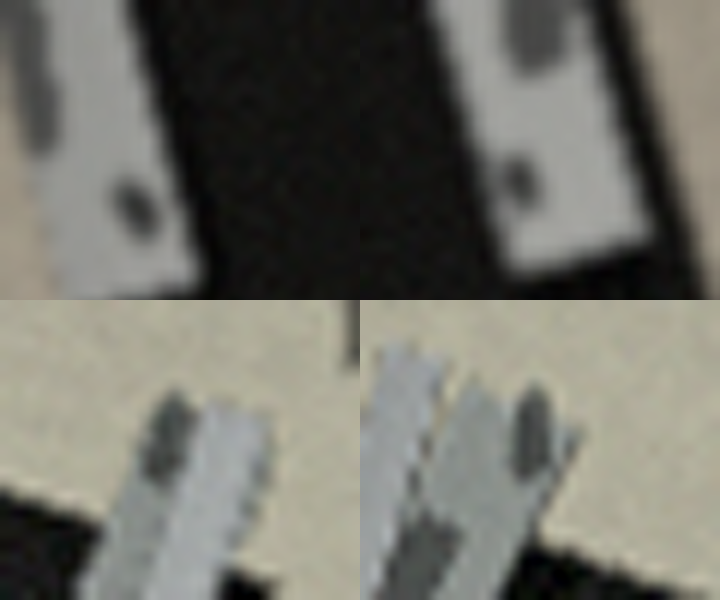

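The pins show in both views (top: tips at (205,165) and (192,212)), and both cameras agree on the stand to about 1 mm: x 0.527, y 0.204, yaw 0.274. I'll lower to just above the pin tips.

```bash
python3 -c "
from go import *
st();print(rel((.527,.2045,.188),.274))"
```

```text
t 7.15 pos [0.5272 0.2019 0.3311] ang 0.2715 F [-0.6  0.6 -1.9] open 0.0108 q [ 0.17 -0.01  1.7  -0.    1.45 -0.11]
([0.1431, 0.0027, 0.0002], [-0.0025, 0.0021, 0.0008])
```

```bash
python3 -m jog '[[[0.01,0.0027,0],[-0.0025,0.002,0],1],[[0.025,0.0027,0],[-0.0025,0.002,0],1],[[0.045,0.0027,0],[-0.0025,0.002,0],1],[[0.065,0.0027,0],[-0.0025,0.002,0],1],[[0.085,0.0027,0],[-0.0025,0.002,0],1],[[0.105,0.0027,0],[-0.0025,0.002,0],1],[[0.12,0.0027,0],[-0.0025,0.002,0],1],[[0.133,0.0027,0],[-0.0025,0.002,0],1],[[0.14,0.0027,0],[-0.0025,0.002,0],1],[[0.143,0.0027,0],[-0.0025,0.002,0],1],[[0.143,0.0027,0],[-0.0025,0.002,0],1],[[0.143,0.0027,0],[-0.0025,0.002,0],1]]';  python3 -c "
from go import *
st();print(rel((.527,.2045,.188),.274))
for c in ('top','scene'): np.save(c+'4.npy',manip.grab_frame(c))
crop('scene',np.load('scene4.npy'),180,260,255,345,8,'s5')
crop('top',np.load('top4.npy'),150,220,130,230,8,'t5')
"
```

```text
time_s: 8.15
eef_pos: [0.5273, 0.2046, 0.1889]
ee_rot: [[0.002, -0.271, 0.963], [-0.001, 0.963, 0.271], [-1.0, -0.001, 0.001]]
ft_force: [-0.6, 0.1, -1.5]
opening: 0.0106
t 8.15 pos [0.5273 0.2046 0.1889] ang 0.274 F [-0.6  0.1 -1.5] open 0.0106 q [ 0.17  0.12  1.83 -0.    1.19 -0.1 ]
([0.0009, 0.0, -0.0003], [-0.0, 0.0015, 0.001])
```

View pics/s5.png

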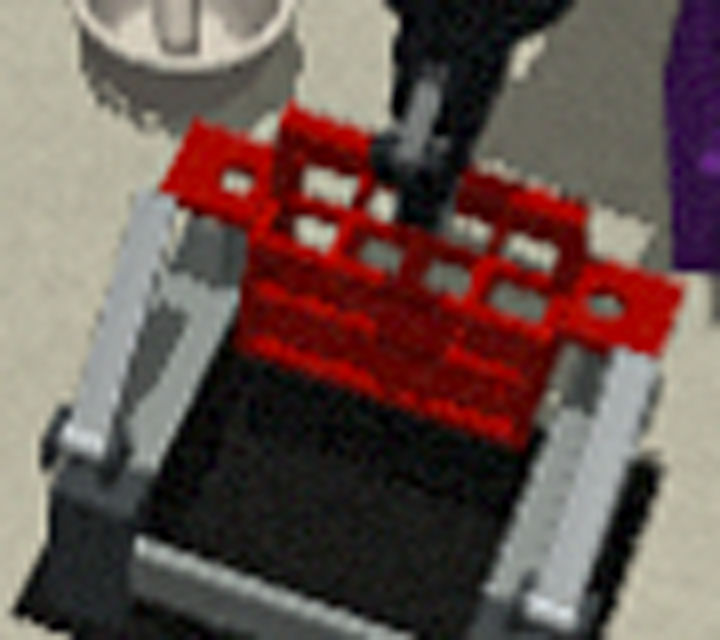

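View pics/t5.png

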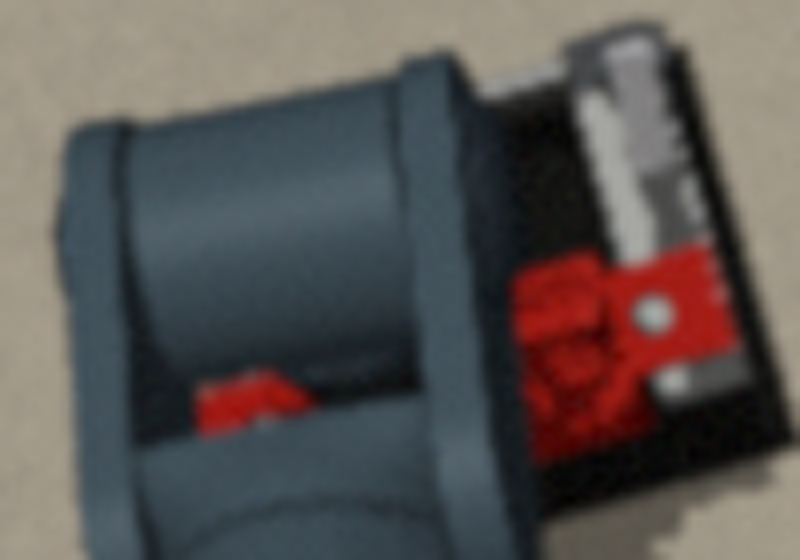

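The ears are just above the pins: scene holes at (202,285) and (218,330), right-ear hole at (189,211) in the top view. I'll lower gently while watching the force.

```bash
python3 -m jog '[[[0.004,0,0],[0,0.0015,0.001],1],[[0.008,0,0],[0,0.0015,0.001],1],[[0.012,0,0],[0,0.0015,0.001],1],[[0.016,0,0],[0,0.0015,0.001],1],[[0.02,0,0],[0,0.0015,0.001],1],[[0.023,0,0],[0,0.0015,0.001],1],[[0.023,0,0],[0,0.0015,0.001],1],[[0.023,0,0],[0,0.0015,0.001],1]]';  python3 -c "
from go import *
st()
for c in ('top','scene'): np.save(c+'5.npy',manip.grab_frame(c))
crop('scene',np.load('scene5.npy'),195,245,265,345,9,'s6')
crop('top',np.load('top5.npy'),175,205,195,230,16,'t6')
"
```

```text
time_s: 8.92
eef_pos: [0.5274, 0.2046, 0.166]
ee_rot: [[0.0, -0.271, 0.963], [-0.0, 0.963, 0.271], [-1.0, -0.0, 0.0]]
ft_force: [-0.1, -0.2, -0.5]
opening: 0.0111
t 8.92 pos [0.5274 0.2046 0.166 ] ang 0.274 F [-0.1 -0.2 -0.5] open 0.0111 q [ 0.17  0.15  1.84 -0.    1.15 -0.1 ]
```

View pics/s6.png

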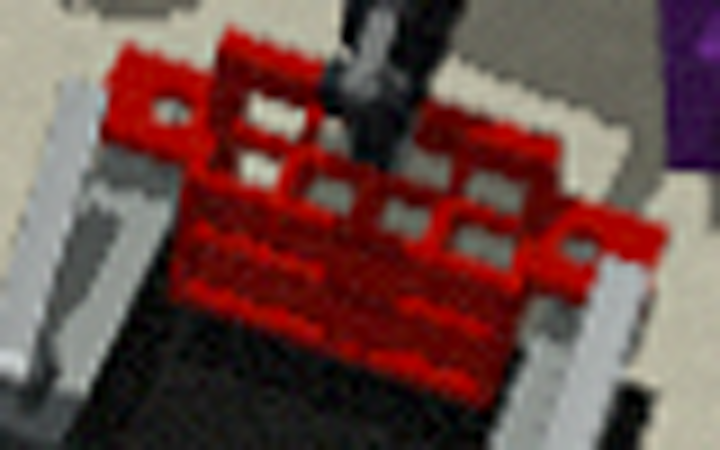

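View pics/t6.png

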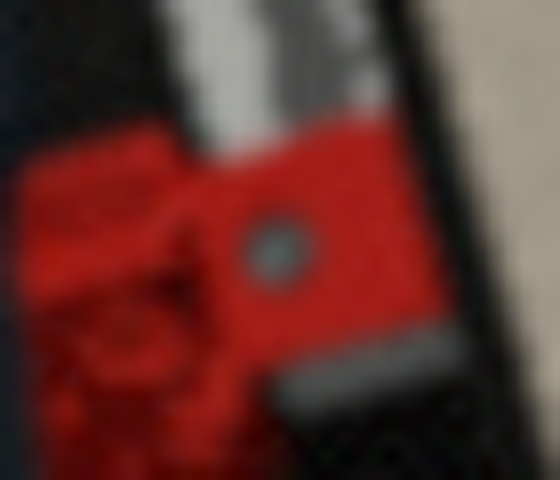

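The pin tip shows as the lighter spot in the centre of the right hole (top (190,212)), with no contact force. Lowering further.

```bash
python3 -m jog '[[[0.003,0,0],[0,0,0],1],[[0.006,0,0],[0,0,0],1],[[0.009,0,0],[0,0,0],1],[[0.012,0,0],[0,0,0],1],[[0.014,0,0],[0,0,0],1],[[0.014,0,0],[0,0,0],1],[[0.014,0,0],[0,0,0],1]]';  python3 -c "
from go import *
st()
for c in ('top','scene'): np.save(c+'6.npy',manip.grab_frame(c))
crop('scene',np.load('scene6.npy'),195,245,265,345,9,'s7')
crop('top',np.load('top6.npy'),175,205,195,230,16,'t7')
"
```

```text
time_s: 9.6
eef_pos: [0.5277, 0.2046, 0.1523]
ee_rot: [[0.001, -0.271, 0.963], [0.0, 0.963, 0.271], [-1.0, -0.0, 0.001]]
ft_force: [-0.1, 1.1, -1.4]
opening: 0.0109
t 9.6 pos [0.5277 0.2046 0.1523] ang 0.274 F [-0.1  1.1 -1.4] open 0.0109 q [ 0.17  0.17  1.85 -0.    1.12 -0.1 ]
```

View pics/s7.png

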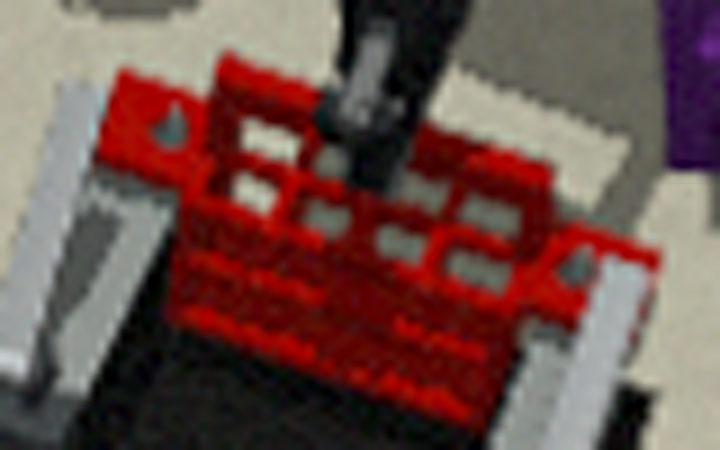

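View pics/t7.png

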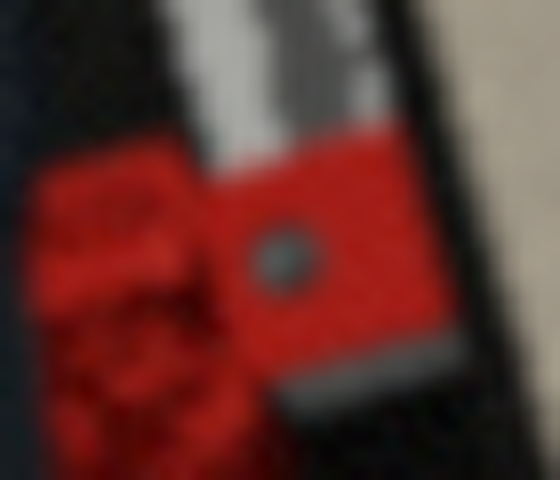

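Both pin tips now stick up through the ear holes, at scene (209,284) and (224,329). Lowering to the seat.

```bash
python3 -m jog '[[[0.003,0,0],[0,0,0],1],[[0.006,0,0],[0,0,0],1],[[0.009,0,0],[0,0,0],1],[[0.011,0,0],[0,0,0],1],[[0.012,0,0],[0,0,0],1],[[0.013,0,0],[0,0,0],1],[[0.013,0,0],[0,0,0],1]]';  python3 -c "
from go import *
st()"; python3 -m jog '[[[0.001,0,0],[0,0,0],1],[[0.002,0,0],[0,0,0],1],[[0.002,0,0],[0,0,0],1]]'
```

```text
time_s: 10.28
eef_pos: [0.5278, 0.2046, 0.1393]
ee_rot: [[0.001, -0.271, 0.963], [0.0, 0.963, 0.271], [-1.0, -0.0, 0.001]]
ft_force: [0.6, -0.3, -1.4]
opening: 0.0109
t 10.28 pos [0.5278 0.2046 0.1393] ang 0.2739 F [ 0.6 -0.3 -1.4] open 0.0109 q [ 0.17  0.19  1.86 -0.    1.1  -0.1 ]
time_s: 10.53
eef_pos: [0.5277, 0.2046, 0.1372]
ee_rot: [[0.001, -0.271, 0.963], [0.0, 0.963, 0.271], [-1.0, -0.0, 0.001]]
ft_force: [0.9, -0.1, -1.7]
opening: 0.0107
```

```bash
python3 -m jog '[[[0.001,0,0],[0,0,0],1],[[0.0015,0,0],[0,0,0],1],[[0.002,0,0],[0,0,0],1],[[0.002,0,0],[0,0,0],1]]'; python3 -c "
from go import *
st()
for c in ('top','scene'): np.save(c+'7.npy',manip.grab_frame(c))
crop('scene',np.load('scene7.npy'),195,255,265,345,9,'s8')
"
```

```text
time_s: 10.87
eef_pos: [0.5279, 0.2046, 0.1359]
ee_rot: [[0.001, -0.271, 0.963], [0.0, 0.963, 0.271], [-1.0, -0.0, 0.001]]
ft_force: [-2.8, -0.4, 4.6]
opening: 0.0107
t 10.87 pos [0.5279 0.2046 0.1359] ang 0.274 F [-2.8 -0.4  4.6] open 0.0107 q [ 0.17  0.19  1.86 -0.    1.09 -0.1 ]
```

View pics/s8.png

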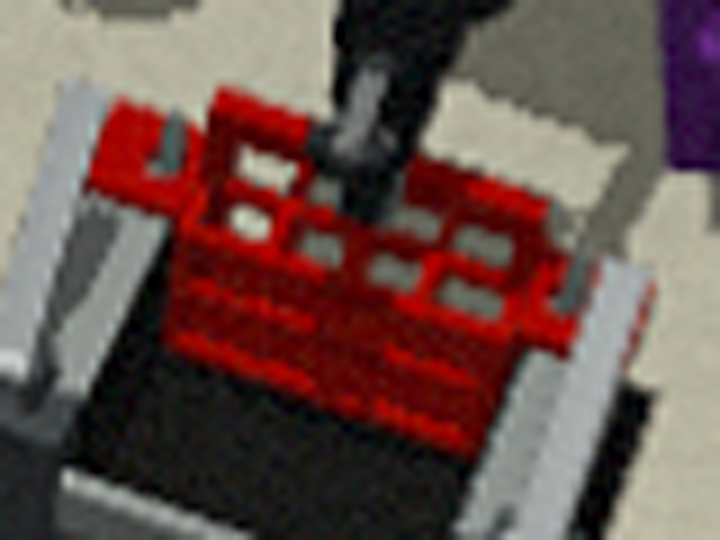

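The rack is seated: the TCP stopped at 0.1359 against 0.136 expected, with about 5 N support, both pins standing proud of the ears at scene (210,284) and (226,328). Now I'll release.

```bash
python3 -m jog '[[[0,0,0],[0,0,0],0.8],[[0,0,0],[0,0,0],0.5],[[0,0,0],[0,0,0],0.2],[[0,0,0],[0,0,0],0],[[0,0,0],[0,0,0],0],[[0,0,0],[0,0,0],0],[[0,0,0],[0,0,0],0],[[0,0,0],[0,0,0],0]]'; python3 -m jog '[[[-0.01,0,0],[0,0,0],0],[[-0.03,0,0],[0,0,0],0],[[-0.06,0,0],[0,0,0],0],[[-0.09,0,0],[0,0,0],0],[[-0.12,0,0],[0,0,0],0],[[-0.12,0,0],[0,0,0],0.5],[[-0.12,0,0],[0,0,0],1],[[-0.12,0,0],[0,0,0],1],[[-0.12,0,0],[0,0,0],1]]'
python3 -c "
from go import *
st()
p=np.array([.5272,.2040,.274]); 
for c in ('top','scene'): np.save(c+'8.npy',manip.grab_frame(c))
crop('scene',np.load('scene8.npy'),185,285,250,350,6,'s9')
c,s=np.cos(p[2]),np.sin(p[2])
for sg in (1,-1):
    x,y=.072,.092*sg; w=(p[0]+c*x-s*y,p[1]+s*x+c*y); print(w, rel((*w,.26),p[2]))
"
```

```text
time_s: 11.63
eef_pos: [0.5279, 0.2046, 0.1359]
ee_rot: [[0.001, -0.271, 0.963], [-0.0, 0.963, 0.271], [-1.0, -0.0, 0.001]]
ft_force: [-0.0, 0.3, -0.1]
opening: 0.0851
time_s: 12.38
eef_pos: [0.5269, 0.2045, 0.2544]
ee_rot: [[-0.002, -0.271, 0.963], [-0.0, 0.963, 0.271], [-1.0, 0.0, -0.002]]
ft_force: [1.2, 0.4, 0.2]
opening: 0.0391
t 12.38 pos [0.5269 0.2045 0.2544] ang 0.274 F [1.2 0.4 0.2] open 0.0391 q [ 0.17  0.05  1.78 -0.    1.31 -0.1 ]
(np.float64(0.5716203683527515), np.float64(0.3120501313067498)) ([-0.0059, 0.0915, 0.0721], [-0.0, -0.002, -0.0001])
(np.float64(0.6214078935635109), np.float64(0.13491401885819232)) ([-0.0059, -0.0925, 0.0721], [-0.0, -0.002, -0.0001])
```

View pics/s9.png

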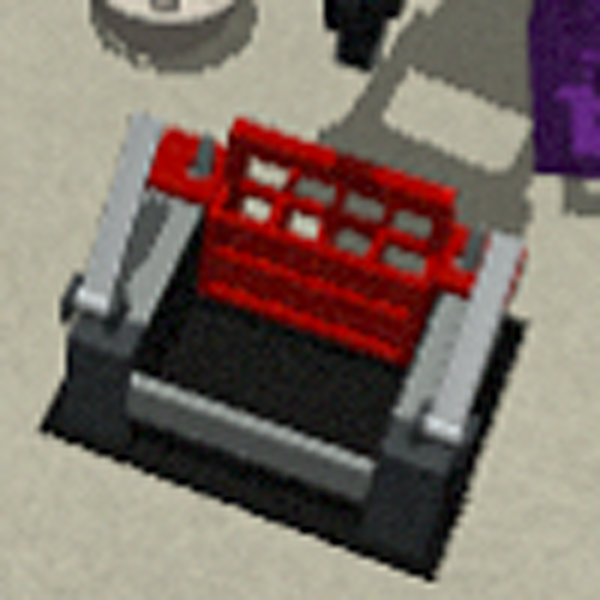

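The rack hangs level on both arms with the gripper clear, and both keepers are still raised (scene (205,274) and (225,333)). I'll close the fingers and move over the left keeper.

```bash
python3 -m jog '[[[0,0.02,0.016],[0,-0.002,0],1],[[0,0.05,0.04],[0,-0.002,0],1],[[0,0.08,0.062],[0,-0.002,0],1],[[0,0.0915,0.072],[0,-0.002,0],1],[[0,0.0915,0.072],[0,-0.002,0],1],[[0,0.0915,0.072],[0,-0.002,0],1],[[0,0.0915,0.072],[0,-0.002,0],1],[[0,0.0915,0.072],[0,-0.002,0],1]]'
python3 -c "
from go import *
st();print(rel((.5716,.3120,.126),.274))
np.save('scene9.npy',manip.grab_frame('scene'))
crop('scene',np.load('scene9.npy'),150,285,250,380,5,'s10')
"
```

```text
time_s: 13.15
eef_pos: [0.5712, 0.311, 0.2537]
ee_rot: [[-0.001, -0.27, 0.963], [-0.0, 0.963, 0.27], [-1.0, -0.0, -0.001]]
ft_force: [0.5, 0.1, 1.0]
opening: 0.0003
t 13.15 pos [0.5712 0.311  0.2537] ang 0.273 F [0.5 0.1 1. ] open 0.0003 q [ 0.32  0.25  1.56 -0.    1.34  0.05]
([0.1277, 0.0009, 0.0008], [-0.001, -0.0011, 0.0001])
```

View pics/s10.png

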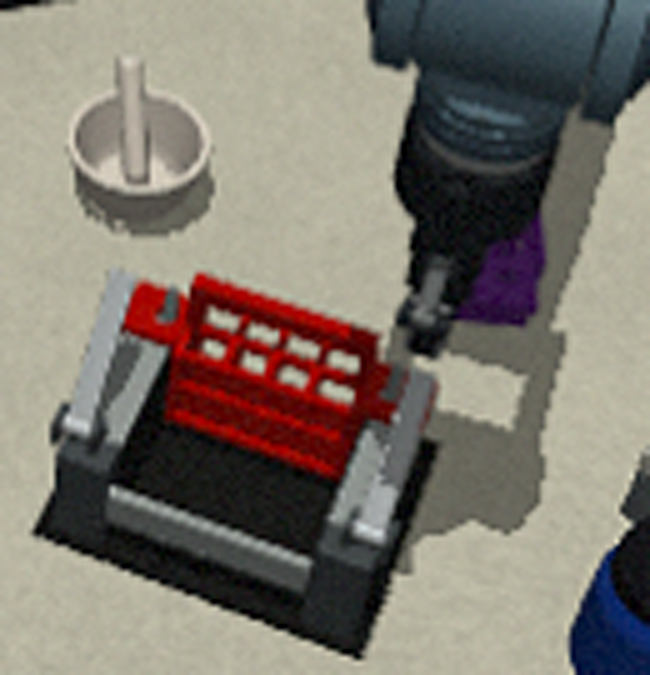

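The gripper, at scene (215,335), is above the left keeper. Descending.

```bash
python3 -m jog '[[[0.02,0.001,0.001],[0,-0.001,0],1],[[0.045,0.001,0.001],[0,-0.001,0],1],[[0.06,0.001,0.001],[0,-0.001,0],1],[[0.07,0.001,0.001],[0,-0.001,0],1],[[0.08,0.001,0.001],[0,-0.001,0],1],[[0.09,0.001,0.001],[0,-0.001,0],1],[[0.1,0.001,0.001],[0,-0.001,0],1],[[0.108,0.001,0.001],[0,-0.001,0],1],[[0.114,0.001,0.001],[0,-0.001,0],1],[[0.12,0.001,0.001],[0,-0.001,0],1],[[0.123,0.001,0.001],[0,-0.001,0],1],[[0.123,0.001,0.001],[0,-0.001,0],1]]'
python3 -c "
from go import *
st();print(rel((.5716,.3120,.126),.274))"
```

```text
time_s: 14.2
eef_pos: [0.5715, 0.3121, 0.13]
ee_rot: [[-0.001, -0.27, 0.963], [-0.0, 0.963, 0.27], [-1.0, -0.0, -0.001]]
ft_force: [-0.3, -0.2, -0.9]
opening: 0.0001
t 14.2 pos [0.5715 0.3121 0.13  ] ang 0.2729 F [-0.3 -0.2 -0.9] open 0.0001 q [ 0.33  0.38  1.63 -0.    1.13  0.05]
([0.004, -0.0001, 0.0001], [-0.0011, -0.0008, 0.0002])
```

```bash
python3 -m jog '[[[0.001,0,0],[0,0,0],1],[[0.002,0,0],[0,0,0],1],[[0.003,0,0],[0,0,0],1],[[0.004,0,0],[0,0,0],1],[[0.004,0,0],[0,0,0],1]]'
python3 -c "
from go import *
np.save('scene10.npy',manip.grab_frame('scene'))
crop('scene',np.load('scene10.npy'),185,285,250,350,6,'s11')
"
```

```text
time_s: 14.62
eef_pos: [0.5716, 0.3121, 0.1261]
ee_rot: [[-0.0, -0.27, 0.963], [-0.0, 0.963, 0.27], [-1.0, -0.0, -0.0]]
ft_force: [0.2, 0.0, -0.0]
opening: -0.0001
```

View pics/s11.png

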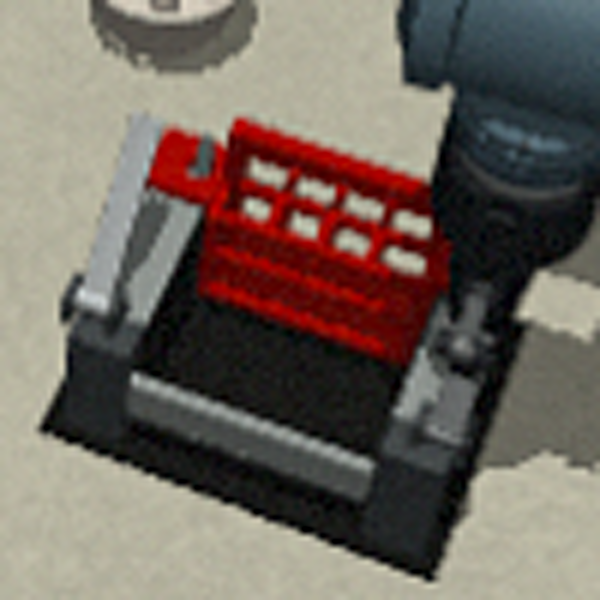

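The keeper has swung nearly level, with the finger on it at (243,327). I'll keep pressing in small steps until I feel the stop.

```bash
python3 -m jog '[[[0.001,0,0],[0,0,0],1],[[0.0015,0,0],[0,0,0],1],[[0.002,0,0],[0,0,0],1],[[0.002,0,0],[0,0,0],1]]';python3 -c "
from go import *
st()"
```

```text
time_s: 15.0
eef_pos: [0.5717, 0.3122, 0.1259]
ee_rot: [[-0.001, -0.27, 0.963], [-0.001, 0.963, 0.27], [-1.0, -0.0, -0.001]]
ft_force: [-5.5, -2.9, 10.7]
opening: -0.0001
t 15.0 pos [0.5717 0.3122 0.1259] ang 0.2731 F [-5.5 -2.9 10.7] open -0.0001 q [ 0.33  0.39  1.63 -0.    1.12  0.05]
```

Hard stop at TCP 0.1259 (fingertip 0.101, the locked height) with 10.7 N. Now lift and go to the other keeper, up over the handle (top at 0.137).

```bash
python3 -m jog '[[[-0.03,0,0],[0,0,0],1],[[-0.07,0,0],[0,0,0],1],[[-0.11,0,0],[0,0,0],1],[[-0.13,0,0],[0,0,0],1],[[-0.13,-0.03,0],[0,0,0],1],[[-0.13,-0.07,0],[0,0,0],1],[[-0.13,-0.11,0],[0,0,0],1],[[-0.13,-0.15,0],[0,0,0],1],[[-0.13,-0.184,0],[0,0,0],1],[[-0.13,-0.184,0],[0,0,0],1],[[-0.13,-0.184,0],[0,0,0],1],[[-0.13,-0.184,0],[0,0,0],1]]'
python3 -c "
from go import *
st();print(rel((.6214,.1349,.126),.274))
np.save('scene11.npy',manip.grab_frame('scene'))
crop('scene',np.load('scene11.npy'),165,285,250,350,5,'s12')
"
```

```text
time_s: 16.0
eef_pos: [0.6213, 0.1353, 0.2558]
ee_rot: [[-0.001, -0.27, 0.963], [-0.0, 0.963, 0.27], [-1.0, 0.0, -0.001]]
ft_force: [0.2, 0.9, 0.4]
opening: -0.0
t 16.0 pos [0.6213 0.1353 0.2558] ang 0.2729 F [0.2 0.9 0.4] open -0.0 q [ 0.04  0.21  1.6  -0.    1.33 -0.24]
([0.1298, -0.0004, 0.0001], [-0.0011, -0.0009, -0.0])
```

View pics/s12.png

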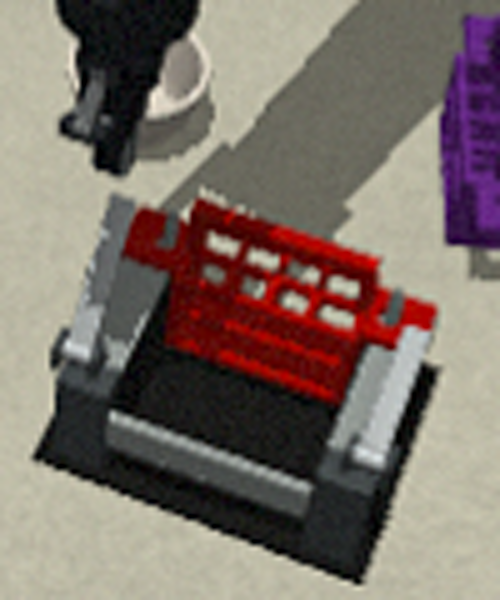

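The left keeper now lies flat over its ear's edge (scene (232,332)). Next the right one.

```bash
python3 -m jog '[[[0.02,0,0],[-0.001,-0.001,0],1],[[0.045,0,0],[-0.001,-0.001,0],1],[[0.06,0,0],[-0.001,-0.001,0],1],[[0.07,0,0],[-0.001,-0.001,0],1],[[0.08,0,0],[-0.001,-0.001,0],1],[[0.09,0,0],[-0.001,-0.001,0],1],[[0.1,0,0],[-0.001,-0.001,0],1],[[0.108,0,0],[-0.001,-0.001,0],1],[[0.115,0,0],[-0.001,-0.001,0],1],[[0.121,0,0],[-0.001,-0.001,0],1],[[0.126,0,0],[-0.001,-0.001,0],1],[[0.128,0,0],[-0.001,-0.001,0],1]]'; python3 -m jog '[[[0.001,0,0],[0,0,0],1],[[0.001,0,0],[0,0,0],1]]'
```

```text
time_s: 17.05
eef_pos: [0.6208, 0.1358, 0.127]
ee_rot: [[-0.001, -0.271, 0.962], [-0.0, 0.962, 0.271], [-1.0, 0.0, -0.001]]
ft_force: [-0.6, -0.7, 0.0]
opening: -0.0001
time_s: 17.22
eef_pos: [0.621, 0.1358, 0.1262]
ee_rot: [[-0.0, -0.271, 0.962], [-0.0, 0.962, 0.271], [-1.0, 0.0, -0.0]]
ft_force: [0.5, 0.0, -0.5]
opening: 0.0
```

```bash
python3 -m jog '[[[0.001,0,0],[0,0,0],1],[[0.0015,0,0],[0,0,0],1],[[0.002,0,0],[0,0,0],1],[[0.002,0,0],[0,0,0],1]]'
```

```text
time_s: 17.55
eef_pos: [0.6213, 0.1358, 0.126]
ee_rot: [[-0.0, -0.272, 0.962], [-0.0, 0.962, 0.272], [-1.0, -0.0, -0.0]]
ft_force: [-4.6, -0.6, 8.5]
opening: -0.0001
```

Same stop height (0.126), with 8.5 N. I'll lift clear and check with both cameras.

```bash
python3 -m jog '[[[-0.03,0,0],[0,0,0],1],[[-0.07,0,0],[0,0,0],1],[[-0.11,0,0],[0,0,0],1],[[-0.15,-0.02,0],[0,0,0],1],[[-0.18,-0.06,-0.03],[0,0,0],1],[[-0.18,-0.1,-0.06],[0,0,0],1],[[-0.18,-0.14,-0.1],[0,0,0],1],[[-0.18,-0.18,-0.13],[0,0,0],1],[[-0.18,-0.22,-0.15],[0,0,0],1],[[-0.18,-0.25,-0.15],[0,0,0],1],[[-0.18,-0.25,-0.15],[0,0,0],1],[[-0.18,-0.25,-0.15],[0,0,0],1]]'
python3 - <<'E'
from rk import *
st()
p=np.array([.5272,.2040,.274])
for c in ('top','scene'): np.save(c+'12.npy',manip.grab_frame(c))
q=[*p,.023]
ls=[]
for s in (1,-1):
    for dy in (-.008,.008):
        ls.append(P(p,[(.11,s*.092+dy,.101),(.01,s*.092+dy,.101)]))
    ls.append(P(p,[(.01,s*.092-.008,.101),(.01,s*.092+.008,.101)]))
    ls.append(P(q,[(.02,s*.06,.07),(.02,s*.1,.07),(-.02,s*.1,.07),(-.02,s*.06,.07)]))
for n in ("","o"):
    crop('scene',np.load('scene12.npy'),195,285,255,345,8,'s13'+n,lines=ls if n else None)
    crop('top',np.load('top12.npy'),140,230,140,235,8,'t13'+n,lines=ls if n else None)
for c in ("s13","t13"): 
    a=[cv2.imread(f"pics/{c}{n}.png") for n in ("","o")]; h=np.hstack(a); cv2.imwrite(f"pics/{c}j.png",cv2.resize(h,(800,int(h.shape[0]*800/h.shape[1]))))
o=[cv2.imread(f"pics/{x}.png") for x in ("s13",)]
cv2.imwrite("pics/full.png",np.load('top12.npy')[:,:,::-1])
E
```

```text
time_s: 18.55
eef_pos: [0.544, -0.151, 0.3063]
ee_rot: [[0.001, -0.265, 0.964], [-0.003, 0.964, 0.265], [-1.0, -0.003, -0.0]]
ft_force: [0.1, 0.0, 0.5]
opening: -0.0001
t 18.55 pos [ 0.544  -0.151   0.3063] ang 0.2684 F [0.1 0.  0.5] open -0.0001 q [-0.47  0.01  1.73 -0.    1.41 -0.74]
```

View pics/s13j.png

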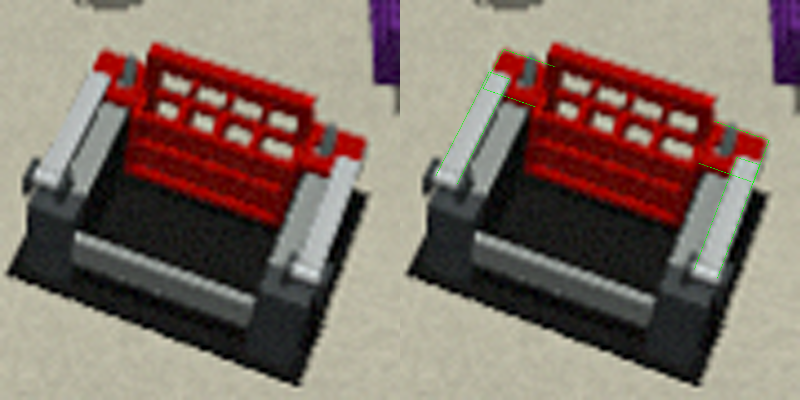

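View pics/t13j.png

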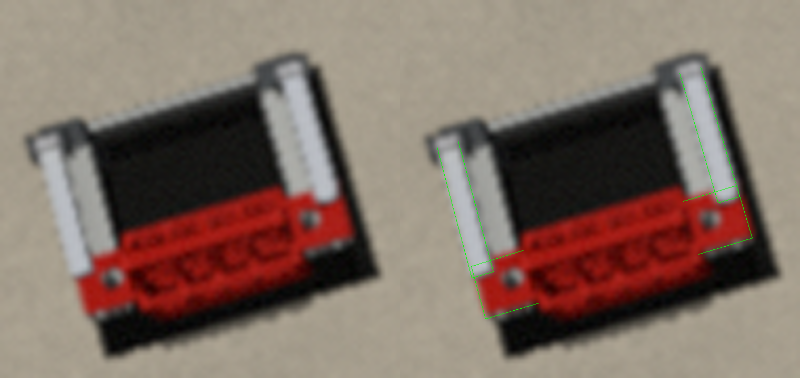

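View pics/full.png

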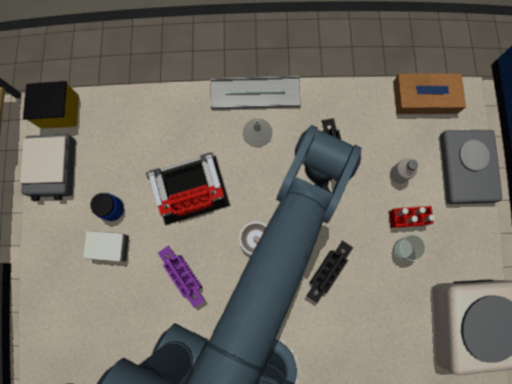

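The rack sits level with a pin through each ear, at scene (212,284) and (226,329). Both keepers match the locked overlay in both views, and the bystanders are where they were. I'm handing in.

```bash
python3 -c "
from rig import manip
print(manip.job_done(), manip.sense()['time_s'])"
```

```text
the job is handed in; nothing more can be done
the job is handed in; nothing more can be done
```

The red eared rack is hanging level on the hook stand with both pins through its ears, and both keeper arms are swung down to their stops. I handed the job in shortly after 18.6 s on the robot's clock, against the 72 s limit.

- **Hanging:** I carried the rack by its handle high over the stand and lowered it in small steps. I held it until it rested on the arms at the expected height (TCP 0.1359 against 0.136 m, about 5 N of support), then let go.
- **Locking:** I pressed each keeper down with closed fingers. Both stopped at the locked height of 0.101 m, left with 10.7 N and right with 8.5 N.
- **Final check:** In the last pictures from both cameras, the keepers and ears matched the locked and seated outlines to about a pixel, or 2–3 mm. The other things on the bench looked unmoved, though in the top view the arm partly hid the mortar and one black rack. The gripper was well clear of everything.
- **Disagreements:** Fitted from one camera at a time, the carried rack's position differed by about 13 mm between the two. The two-camera fit agreed with the robot's own pose to about 1 mm, so I used that.

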